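# Load a pin cassette under the leaf springs

## Task

Load the orange pin cassette into the pin driver's feed track: with the fingertips press its black thumb pad down hard against the sprung lifter under it until it can pass below the lips, and keep pressing while you slide it under them and the two leaf springs until it is fully home against the stop. Then take the hand away; the cassette must stay flat with the lifter sprung up behind it. Never lift or carry the cassette, and leave everything else alone.

Things in the scene. Friction and masses are not known exactly. Their poses are not given: they have to be found in the camera images.
- track: Feed track fixed to the table; place and yaw vary. Aluminium base 315 x 130 x 14 mm (x -75 to +240 mm), origin on the table under the loading place; its +x is the sliding direction towards the stop. Steel track floor 30 mm above the table from x = 60 mm to the stop (sloped lead-in before it). Side rails 93 mm apart inside, 112 outside, tops at 43.5 mm, from x = -70 mm to the stop.
- mouth (a point): Middle of the entry between two dark steel lips, one on each rail, at track x = 60 mm, 43.5 mm above the table (the lips' underside). The lips run from x = 60 to 90 mm, are 4 mm thick and leave 68 mm free between them. With the lifter up the cassette's front edge strikes them; sunk 5.5 mm it just clears them, bottomed it clears them by 2.5 mm.
- stop_face (a point): Middle of the dark steel stop's face towards the cassette, at x = 167 mm in the track's frame, 35 mm above the table. The stop is 112 mm wide, its top 58 mm above the table; behind it is a grey housing up to 60 mm high.
- lifter (a joint): Sprung brass plate, track x -55 to +50 mm, 84 mm wide, carrying the cassette at the start. Metres sunk: 0 = up, top 9 mm above the track floor (also when it carries just the cassette); 0.008 = bottomed, top 1 mm above the floor. About 6 N on the cassette starts it down, about 13 N bottoms it. It springs up behind the cassette once the cassette's rear edge is past x = 50 mm.
- leaf_left (a joint): Copper-coloured leaf spring on the left (+y) lip, 40 mm long, 9 mm wide, sloping down towards the stop; its tip, at track x = 127 mm, y = 39.5 mm, bears on the cassette's side flange. Radians lifted: 0 = at rest (tip about 4 mm below the top of a flange on the track floor), about 0.1 riding on the flange, where it bears with about 3 N.
- leaf_right (a joint): The same leaf spring on the right (-y) lip, with the same joint values.
- cassette: Orange pin cassette, loose, 0.2 to 0.3 kg, slippery: plate 110 (x) x 90 x 10 mm, origin at the centre of its underside, x along the track's. On its front a block 56 x 60 mm with 12 black pins (x -3 to +53 mm), top 24 mm (pins 27) above the underside. Starts on the lifter, centre at track x -12 to 0 mm; home at the stop its centre is at track x = 112 mm, underside 30 mm above the table.
- thumb_pad (a point): Middle of the black thumb pad on top of the cassette's rear part, 29 mm behind the cassette's centre, 10 mm above its underside (49 mm above the table at the start, 41 mm with the lifter bottomed, 40 mm at home). The pad is flat, 44 (x) x 56 mm; 26 mm ahead of this point stands the 14 mm high rear face of the block, which the finger can push against.
- pedal: Turquoise pedal body, 100 x 96 x 16 mm, origin centre of underside. A bystander, loose, not to be disturbed.
- pin_tin: Aluminium bowl, 90 mm across, 45 mm high. A bystander, loose, not to be disturbed.
- spare_cassette: Blue cassette of the same shape as the orange one, lying on the table beside the track. A bystander, loose, not to be disturbed.
- clamp_knob: Black clamp knob standing on its stem, 48 mm across, 52 mm high. A bystander, loose, not to be disturbed.
- driver: Screwdriver lying on the table, far right. A bystander, loose, not to be disturbed.
There are look-alikes about, which are no part of the job. There is more than one size of the cassette; the one meant has the size given above.

How it is judged:
By the outcome, as a careful person would: the job done as asked, in the order asked, and still so for the second after the job is handed in, with the robot touching nothing.
It also fails if it takes over 42 s, if anything falls off the work surface, if the arm or the gripper's body presses on something with over 40 N, if the wrist force passes 120 N, or if a joint passes its speed limit or range.

## Robot

A 6-joint arm with a two-finger parallel gripper is mounted at the origin on the work surface. World frame = base frame: x ahead of the robot, y to its left, z up, the work surface at z = 0. Lengths are in m, angles in rad, forces in N, time in s.
With the tool pointing down it reaches from about 0.35 to 0.925 m from the base axis. Payload 6.4 kg.
Tool frame: the origin (TCP) lies at the very end of the fingers, on their centre line; the grasp point (between the pads) lies 19 mm behind it; z points along the fingers, y is the line along which they close (so a half turn about z gives the same grasp; the last joint's range is limited). The gripper opens to 94 mm and grips with 3 to 60 N. Pads are 16 mm wide; open, the fingers measure 119 mm over their backs; the gripper's body (75 mm by 177 mm) begins 78 mm behind the grasp point.
Start: joints at [-0.174, 0.245, 1.558, -0, 1.339, -0.174], TCP at [0.65, 0, 0.205] pointing down, gripper open.
Joint ranges: [-3.13, 3.13], [-1.02, 2.26], [0.13, 2.54], [-0.95, 4.09], [0.21, 2.88], [-2.74, 2.74]. Speed limits (rad/s): [2.57, 2.57, 3.14, 3.14, 3.14, 3.14].

## Interface

Orientations are given as [roll, pitch, yaw] about the fixed x, y, z axes, in that order (R = Rz(yaw) Ry(pitch) Rx(roll)).
In Python, from plant import status, read_camera, camera_model, finish_job gives the robot as it stands.
- The arm moves only by the tool step_hand, called after "Request:" as name(argument=value, ...), one argument or row to a line, values as JSON. Schema: {"type":"object","properties":{"motion":{"type":"array","items":{"type":"array","items":{"type":"number"},"minItems":4,"maxItems":4},"minItems":1,"maxItems":12},"aperture":{"type":"number"},"clamp_n":{"type":"number"},"only":{"type":"string"},"quiet":{"type":"boolean"},"lines":{"type":"string"}},"required":["motion"],"additionalProperties":false}. motion is a list of rows, 1 to 12 of them, each of 4 numbers: dx, dy, dz in fractions of the full range, 1 being 0.6 m, then a turn about the tool's z in parts of the range, where 1.0 means 4 rad; each row is the pose to reach, as a shift and turn from the pose commanded when the call began, along the tool's axes at that moment; what a row does not reach only later rows make up. A row lasts 1/8 s, in which the tool goes at most 0.0625 m and 0.188 rad, less where a joint would pass 70% of its speed; a pose out of reach is approached as far as the arm can. aperture is the finger opening in m, set as the call begins (left out keeps the last). The fingers move at their own pace and stop on an object; clamp_n is the grip in N (left out, the last holds). Time passes only in rows, so rows that do not move let the fingers close. The tool returns the time, the measured TCP pose, the force, the opening and the grip force at its end. only (a regular expression) keeps the lines of the reply that match it, lines (a string "A,B") keeps lines A to B, and quiet returns only ok. Shift and turn numbers lie between -1 and 1, and a call with a number outside is refused. Input that does not fit is refused with a message, and nothing moves.
- status.get_obs(): the state, without advancing time (a new reading comes with each control period).
- read_camera(name): name is "scene" or "side" or "wrist"; returns the picture (400x640x3 uint8, blue, green, red); there is no depth.
- camera_model(name): a dict with "K" (3x3 intrinsics, pixels), "origin" and "orientation" of the camera in the world; the wrist camera has in their place "mount" (4x4, takes a point from camera to tool coordinates, whose origin is the TCP and whose axes are the flange's). Camera axes: x right, y up, looking along -z (the intrinsics and any distortion apply to the point x, -y, -z); pixel columns grow to the right and rows downward; lengths in m; the calibration is good to about 2 mm. The wrist camera is an equidistant fisheye: a pixel r from the principal point sees the ray r / f radians off the axis. A picture is of the moment at which its call begins: read the wrist's pose just before it. camera_model takes no time and is no camera call.
- finish_job(): hands the job in; it is judged then, once.
The state is a dict: "time_s": time; "joint_positions": joint angles; "qd": joint speeds; "effort": joint torques, N m; "tcp_pos": TCP position; "tcp_rot": TCP orientation; "contact_force": force on the tool from outside, world axes, zero at the start; "torque": the same for the moment, N m; "opening": finger opening in m; "finger_force": force on a finger pad.
Only numpy, scipy, OpenCV 4.12 (cv2) and the standard library are available. Lean on these libraries where they do the work, as an engineer would, in place of code of your own. Each camera call takes 0.05 s, during which the arm holds its last target. There are 200 camera calls.

## Working session

There is one attempt and no reset: what is moved stays moved. The work goes in short steps, Python scripts to look and compute and a tool call to move; the robot and the scene stay as the last step left them, time stands still between calls to the robot, and variables do not carry over. Pictures are saved under pics/ and viewed, at most 10 in all, crops included, and the job is handed in when it is done.

```bash
ls; mkdir -p pics; python3 - <<'E'
from plant import *
import cv2,json
for n in("scene","side"):
    cv2.imwrite(f"pics/{n}0.png",read_camera(n)); print(n,camera_model(n))
print(camera_model("wrist")); print(status.get_obs())
E
```

```text
pics
scene {'K': array([[437.7327228 ,   0.        , 314.19849372],
       [  0.        , 437.7327228 , 205.12492022],
       [  0.        ,   0.        ,   1.        ]]), 'origin': array([ 1.65871847, -0.0547011 ,  0.7529664 ]), 'orientation': array([1.02324811, 0.01729876, 1.60006545])}
side {'K': array([[367.15711117,   0.        , 329.14877353],
       [  0.        , 367.15711117, 201.73987359],
       [  0.        ,   0.        ,   1.        ]]), 'origin': array([ 0.49921477, -0.77570933,  0.65384462]), 'orientation': array([ 8.24318374e-01, -5.03878331e-04, -7.40708991e-02])}
{'K': array([[309.70691629,   0.        , 318.29384035],
       [  0.        , 309.70691629, 203.01142065],
       [  0.        ,   0.        ,   1.        ]]), 'mount': array([[-1.95231109e-04,  9.64793817e-01,  2.63007326e-01,
         7.67577535e-02],
       [ 9.99999924e-01,  2.76805340e-04, -2.73106412e-04,
         7.78369484e-04],
       [-3.36293210e-04,  2.63007252e-01, -9.64793798e-01,
        -1.78474232e-01],
       [ 0.00000000e+00,  0.00000000e+00,  0.00000000e+00,
         1.00000000e+00]])}
{'time_s': 0.1, 'joint_positions': array([-1.74148022e-01,  2.45733368e-01,  1.55883722e+00,  1.13714811e-05,
        1.33874535e+00, -1.74114711e-01]), 'qd': array([-0.00066014, -0.00274212, -0.0005753 , -0.00135201, -0.00184646,
       -0.00100909]), 'effort': array([ 3.34354118e-04, -4.16915452e+01, -3.15525234e+01,  6.87146815e-02,
        3.09705036e-02, -6.25096459e-05]), 'tcp_pos': array([6.49469878e-01, 7.11073954e-05, 2.04492032e-01]), 'tcp_rot': array([-3.13989734e+00, -3.09429810e-04,  1.57076013e+00]), 'contact_force': array([ 0.19637396,  0.25527571, -0.37064652]), 'torque': array([ 0.02193578, -0.0064776 , -0.02280955]), 'finger_force': 0.0, 'opening': 0.09410708872160985}
```

View pics/scene0.png

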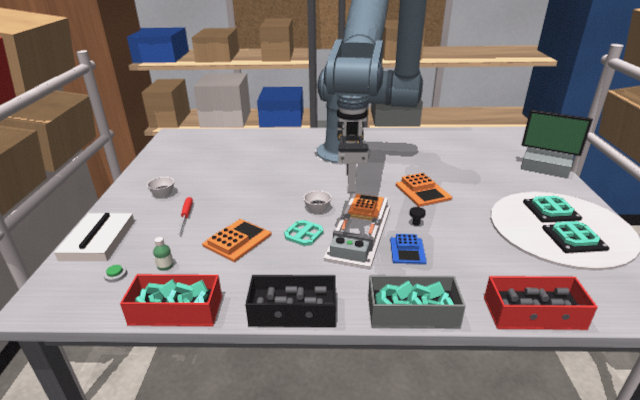

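View pics/side0.png

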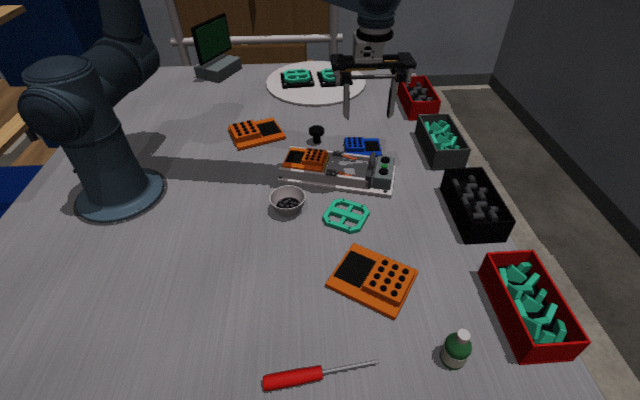

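The scene shows three orange cassettes: one on the track (365,206), a larger-looking loose one (238,238) and another loose one (423,188). The one on the track's lifter, in front of the lips, fits the description. I'll confirm it with enlarged crops and take a wrist view.

```bash
cat > h.py <<'E'
from plant import *
import cv2, numpy as np
from scipy.spatial.transform import Rotation as R
def save_wrist(n):
    o=status.get_obs(); im=read_camera("wrist"); cv2.imwrite(f"pics/{n}.png",im)
    np.savez(f"pics/{n}.npz",p=o["tcp_pos"],r=o["tcp_rot"]); return im
def ray(cam,uv,n=None):
    m=camera_model(cam); K=m["K"]; a=(uv[0]-K[0,2])/K[0,0]; b=(uv[1]-K[1,2])/K[1,1]
    if cam!="wrist":
        d=np.array([a,-b,-1]); Rm=R.from_euler("xyz",m["orientation"]); c=m["origin"]; d=Rm.apply(d)
    else:
        t=np.hypot(a,b); s=np.sin(t)/t if t>1e-9 else 1; d=np.array([a*s,-b*s,-np.cos(t)])
        z=np.load(f"pics/{n}.npz"); Rt=R.from_euler("xyz",z["r"]).as_matrix(); M=m["mount"]
        d=Rt@M[:3,:3]@d; c=z["p"]+Rt@M[:3,3]
    return c,d/np.linalg.norm(d)
def tri(*rays):
    A=sum(np.eye(3)-np.outer(d,d) for c,d in rays); b=sum((np.eye(3)-np.outer(d,d))@c for c,d in rays)
    p=np.linalg.solve(A,b); return p,[np.linalg.norm((np.eye(3)-np.outer(d,d))@(p-c)) for c,d in rays]
def atz(r,z): c,d=r; return c+d*(z-c[2])/d[2]
E
python3 - <<'E'
from h import *
save_wrist("w1")
a=cv2.imread("pics/scene0.png")[180:270,310:430]; b=cv2.imread("pics/side0.png")[140:200,270:400]
a=cv2.resize(a,None,fx=4,fy=4,interpolation=cv2.INTER_CUBIC);b=cv2.resize(b,None,fx=4,fy=4,interpolation=cv2.INTER_CUBIC)
o=np.zeros((600,520,3),np.uint8); o[:360,:480]=a; o[360:600,:520]=b
cv2.imwrite("pics/crop1.png",o)
E
```

```text
(no output)
```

View pics/crop1.png

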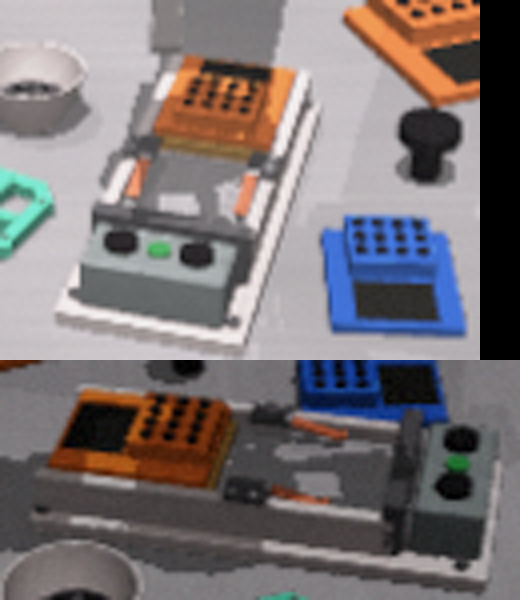

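View pics/w1.png

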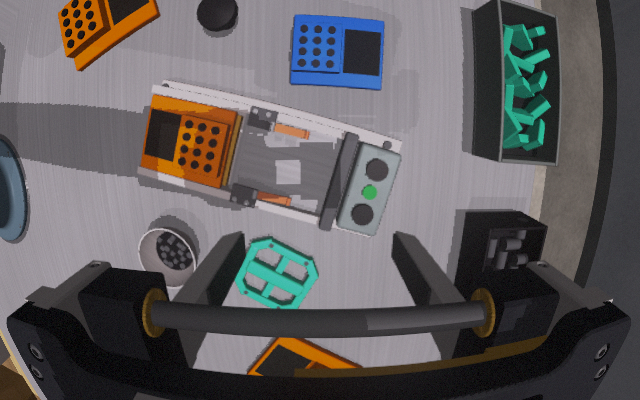

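Crops: the track cassette has the pad at the rear, twelve pins, and lips and leaf springs ahead of it, so it is the one meant. In w1 the cassette is about (140–240, 95–187) px, lips at (262,117) and (243,194), stop at (340,180). I'll enlarge this for pixel reading.

```bash
python3 - <<'E'
from h import *
a=cv2.imread("pics/w1.png")[85:225,130:330]
cv2.imwrite("pics/crop2.png",cv2.resize(a,None,fx=4,fy=4,interpolation=cv2.INTER_CUBIC))
E
```

```text
(no output)
```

View pics/crop2.png

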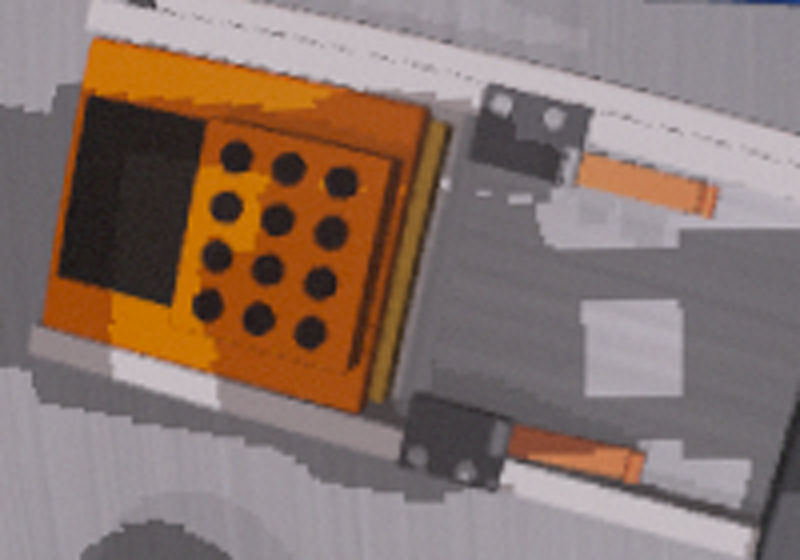

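```bash
python3 - <<'E'
from h import *
np.set_printoptions(precision=4,suppress=True)
W=lambda u,v: ray("wrist",(130+u/4,85+v/4),"w1")
S=lambda u,v: ray("side",(270+u/4-.4,140+(v-360)/4-.4))
C=lambda u,v: ray("scene",(310+u/4-.4,180+v/4-.4))
print("tri padRL",tri(W(90,95),S(85,402)));print("tri padRR",tri(W(57,275),S(62,448)))
print("plate FR",tri(W(362,412),S(218,487)))
P={k:atz(W(*v),.049) for k,v in dict(RL=(92,38),FL=(430,108),RR=(43,325),FR=(362,412)).items()}
for k in P: print(k,P[k])
c=sum(P.values())/4; f=(P["FL"]+P["FR"]-P["RL"]-P["RR"])/2; l=(P["RL"]+P["FL"]-P["RR"]-P["FR"])/2
print(c,np.linalg.norm(f),np.linalg.norm(l),np.degrees(np.arctan2(f[1],f[0])),np.degrees(np.arctan2(-l[0],l[1])))
for n,u in dict(padRL=(90,95),padRR=(57,275)).items(): print(n,atz(W(*u),.049))
# lips top rear corners
for n,u in dict(lipLo=(487,85),lipLi=(470,158),lipRi=(418,395),lipRo=(402,465)).items(): print(n,atz(W(*u),.0475))
E
```

```text
tri padRL (array([0.4551, 0.1006, 0.0492]), [np.float64(0.000458353395359247), np.float64(0.00045835339535931754)])
tri padRR (array([0.4394, 0.0475, 0.0487]), [np.float64(0.00038974599590383904), np.float64(0.00038974599590380716)])
plate FR (array([0.5406, 0.0022, 0.0458]), [np.float64(0.003237490994938106), np.float64(0.0032374909949380933)])
RL [0.4566 0.1174 0.049 ]
FL [0.5622 0.0884 0.049 ]
RR [0.4331 0.0324 0.049 ]
FR [0.5384 0.0036 0.049 ]
[0.4976 0.0605 0.049 ] 0.10931077614225168 0.08818594964135207 -15.329838444279899 -15.58235109044954
padRL [0.4555 0.1005 0.049 ]
padRR [0.4401 0.0474 0.049 ]
lipLo [0.578  0.0941 0.0475]
lipLi [0.5729 0.0741 0.0475]
lipRi [0.5551 0.008  0.0475]
lipRo [ 0.5489 -0.0125  0.0475]
```

Pad height triangulates to 49 mm, the plate measures 109 x 88 mm, and yaw is -15.45°. The mouth is 69 mm ahead of the cassette centre, so the centre is at track x ≈ -9. All of this is consistent. Close the fingers and go above the pad, about 4.5 mm short of the block.

Careful with the scale: shifts go in shares of 0.6 m and turns go in shares of 4 rad. That gives: -0.1712 m / 0.6 = -0.2853, 0.08 m / 0.6 = 0.1333, 0.2697 rad / 4 = 0.0674.

Request:
step_hand(
  motion=[
    [0.0267,-0.0717,0,0.0175],
    [0.055,-0.1433,0,0.035],
    [0.0817,-0.2133,0,0.05],
    [0.1097,-0.2853,0,0.0674],
    [0.1097,-0.2853,0.0667,0.0674],
    [0.1097,-0.2853,0.1333,0.0674],
    [0.1097,-0.2853,0.1833,0.0674],
    [0.1097,-0.2853,0.1833,0.0674],
    [0.1097,-0.2853,0.1833,0.0674],
  ],
  aperture=0,
  clamp_n=40,
)

```text
time_s: 1.27
tcp_pos: [0.4797, 0.0657, 0.0967]
tcp_rot: [3.14, -0.0, 1.301]
contact_force: [0.3, -0.2, -0.2]
opening: 0.0077
finger_force: 0.0
```

```bash
python3 - <<'E'
from h import *
o=status.get_obs();print(o["tcp_pos"],o["tcp_rot"],o["contact_force"])
save_wrist("w2")
s=cv2.resize(read_camera("side")[90:210,240:400],None,fx=3.5,fy=3.5,interpolation=cv2.INTER_CUBIC)
cv2.imwrite("pics/crop3.png",s)
E
```

```text
[0.47966925 0.06573675 0.09665359] [ 3.13990762e+00 -3.28613465e-04  1.30109943e+00] [ 0.31061689 -0.16196656 -0.19527925]
```

View pics/crop3.png

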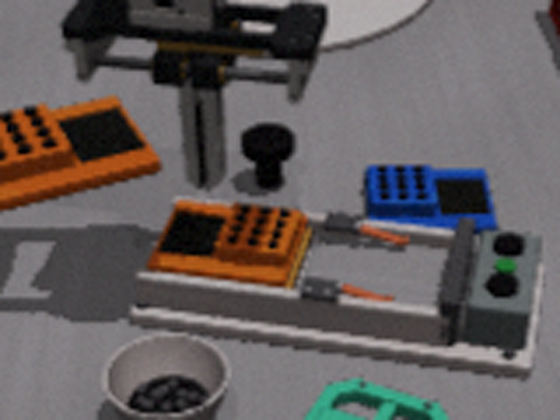

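The closed tip sits above the pad behind the block (tip at crop px (205,187)). Tool y now runs along the track. Descend to just above the pad.

Converted, 0.043 m / 0.6 = 0.0717, 0.038 m / 0.6 = 0.0633.

Request:
step_hand(
  motion=[
    [0,-0.0017,0.0167,0],
    [0,-0.0017,0.0333,0],
    [0,-0.0017,0.05,0],
    [0,-0.0017,0.0633,0],
    [0,-0.0017,0.0717,0],
    [0,-0.0017,0.0717,0],
    [0,-0.0017,0.0717,0],
  ],
  aperture=0,
  clamp_n=40,
)

```text
time_s: 2.25
tcp_pos: [0.4781, 0.0661, 0.0527]
tcp_rot: [3.141, -0.0, 1.301]
contact_force: [0.5, -0.3, 0.7]
opening: 0.0004
finger_force: 0.0
```

```bash
python3 - <<'E'
from h import *
o=status.get_obs();print(o["tcp_pos"],o["contact_force"])
E
```

```text
[0.47814891 0.06605395 0.05272084] [ 0.53810931 -0.32518162  0.73578848]
```

Press in small steps.

Converted, 0.012 m / 0.6 = 0.02, 0.009 m / 0.6 = 0.015.

Request:
step_hand(
  motion=[
    [0,0,0.005,0],
    [0,0,0.01,0],
    [0,0,0.015,0],
    [0,0,0.02,0],
    [0,0,0.02,0],
    [0,0,0.02,0],
  ],
)

```text
time_s: 3.0
tcp_pos: [0.4795, 0.066, 0.0424]
tcp_rot: [3.139, -0.001, 1.301]
contact_force: [-3.0, 1.0, 11.6]
opening: 0.0003
finger_force: 5.8
```

Request:
step_hand(
  motion=[
    [0,0,0.0033,0],
    [0,0,0.0033,0],
    [0,0,0.0033,0],
  ],
)

```text
time_s: 3.38
tcp_pos: [0.4802, 0.0659, 0.0412]
tcp_rot: [3.138, -0.001, 1.301]
contact_force: [-3.2, 0.9, 15.4]
opening: 0.0005
finger_force: 7.4
```

Converted, 0.003 m / 0.6 = 0.005, 0.002 m / 0.6 = 0.0033.

Request:
step_hand(
  motion=[
    [0,0,0.0033,0],
    [0,0,0.005,0],
    [0,0,0.005,0],
    [0,0,0.005,0],
  ],
)

```text
time_s: 3.88
tcp_pos: [0.4827, 0.0657, 0.041]
tcp_rot: [3.133, -0.002, 1.301]
contact_force: [-5.8, 0.6, 29.0]
opening: 0.0007
finger_force: 14.7
```

Bottomed at z=41 mm with 29 N. Slide forward while pressing.

Converted, 0.03 m / 0.6 = 0.05, 0.026 m / 0.6 = 0.0433.

Request:
step_hand(
  motion=[
    [0,0.005,0,0],
    [0,0.01,0,0],
    [0,0.0167,0,0],
    [0,0.0233,0,0],
    [0,0.03,0,0],
    [0,0.0367,0,0],
    [0,0.0433,0,0],
    [0,0.05,0,0],
  ],
)

```text
time_s: 4.88
tcp_pos: [0.5115, 0.0579, 0.041]
tcp_rot: [3.134, -0.002, 1.301]
contact_force: [-5.3, 1.3, 28.2]
opening: 0.0006
finger_force: 14.0
```

```bash
python3 - <<'E'
from h import *
o=status.get_obs();print(o["tcp_pos"],o["contact_force"])
s=cv2.resize(read_camera("side")[100:210,240:400],None,fx=3.5,fy=3.5,interpolation=cv2.INTER_CUBIC)
cv2.imwrite("pics/crop4.png",s)
E
```

```text
[0.51151756 0.05786652 0.04099636] [-5.31999645  1.26296536 28.24054797]
```

View pics/crop4.png

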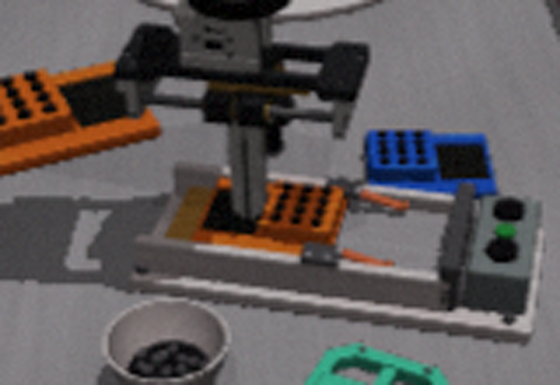

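The cassette has gone under the lips with its front at the lip zone (crop px (340,200)), still flat. Continue.

Converted, 0.05 m / 0.6 = 0.0833, 0.045 m / 0.6 = 0.075.

Request:
step_hand(
  motion=[
    [0,0.0083,0,0],
    [0,0.0167,0,0],
    [0,0.025,0,0],
    [0,0.0333,0,0],
    [0,0.0417,0,0],
    [0,0.05,0,0],
    [0,0.0583,0,0],
    [0,0.0667,0,0],
    [0,0.075,0,0],
    [0,0.0833,0,0],
  ],
)

```text
time_s: 6.18
tcp_pos: [0.5579, 0.0447, 0.0407]
tcp_rot: [3.138, -0.001, 1.301]
contact_force: [-8.7, 1.3, 29.1]
opening: 0.0003
finger_force: 14.3
```

Request:
step_hand(
  motion=[
    [0,0.0083,0,0],
    [0,0.0167,0,0],
    [0,0.025,0,0],
    [0,0.0333,0,0],
    [0,0.0417,0,0],
    [0,0.0467,0,0],
    [0,0.05,0,0],
  ],
)

```text
time_s: 7.05
tcp_pos: [0.5868, 0.0364, 0.0406]
tcp_rot: [3.137, -0.0, 1.301]
contact_force: [-7.5, 0.4, 25.9]
opening: 0.0004
finger_force: 12.8
```

Converted, 0.009 m / 0.6 = 0.015, 0.006 m / 0.6 = 0.01.

Request:
step_hand(
  motion=[
    [0,0.005,0,0],
    [0,0.01,0,0],
    [0,0.015,0,0],
    [0,0.015,0,0],
  ],
)

```text
time_s: 7.55
tcp_pos: [0.5955, 0.034, 0.0401]
tcp_rot: [3.137, -0.0, 1.301]
contact_force: [-5.8, 0.1, 21.4]
opening: 0.0002
finger_force: 11.0
```

Request:
step_hand(
  motion=[
    [0,0.005,0,0],
    [0,0.0083,0,0],
    [0,0.01,0,0],
    [0,0.01,0,0],
  ],
)

```text
time_s: 8.05
tcp_pos: [0.5972, 0.0337, 0.0401]
tcp_rot: [-3.135, 0.0, 1.302]
contact_force: [-21.2, 4.1, 35.0]
opening: 0.0006
finger_force: 23.5
```

The force rise suggests the stop. Push slightly harder and look.

Converted, 0.002 m / 0.6 = 0.0033.

Request:
step_hand(
  motion=[
    [0,0.0033,0,0],
    [0,0.0033,0,0],
    [0,0.0033,0,0],
  ],
)

```text
time_s: 8.43
tcp_pos: [0.5972, 0.0338, 0.04]
tcp_rot: [-3.13, 0.001, 1.302]
contact_force: [-27.8, 4.3, 40.5]
opening: 0.0003
finger_force: 28.4
```

```bash
python3 - <<'E'
from h import *
s=read_camera("side")[120:205,270:410]; c=read_camera("scene")[180:270,310:430]
f=lambda a:cv2.resize(a,None,fx=4,fy=4,interpolation=cv2.INTER_CUBIC)[:300]
o=np.zeros((600,560,3),np.uint8);a=f(s);b=cv2.resize(c,None,fx=4,fy=4,interpolation=cv2.INTER_CUBIC)[40:300]
o[:300]=a;o[300:560,:480]=b
cv2.imwrite("pics/crop5.png",o)
E
```

```text
(no output)
```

View pics/crop5.png

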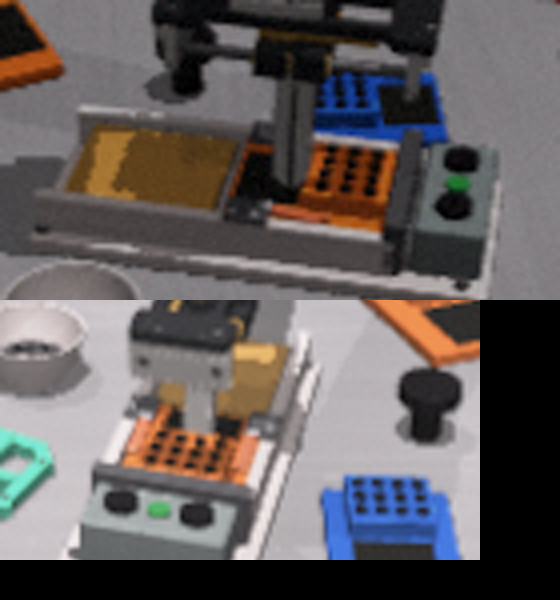

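Both views show the front against the stop (side crop (395,190)), leaves riding on the flanges, and the brass lifter up behind. The TCP did not yield to the extra push, so it is fully home. Release the forward push and the press together, then lift straight up.

Converted, -0.155 m / 0.6 = -0.2583, -0.004 m / 0.6 = -0.0067.

Request:
step_hand(
  motion=[
    [0,-0.0033,-0.005,0],
    [0,-0.0067,-0.01,0],
    [0,-0.0083,-0.015,0],
    [0,-0.01,-0.0233,0],
    [0,-0.0117,-0.04,0],
    [0,-0.0117,-0.075,0],
    [0,-0.0117,-0.125,0],
    [0,-0.0117,-0.1917,0],
    [0,-0.0117,-0.2583,0],
    [0,-0.0117,-0.2583,0],
  ],
)

```text
time_s: 9.78
tcp_pos: [0.5963, 0.0338, 0.1962]
tcp_rot: [3.132, -0.001, 1.301]
contact_force: [0.7, 0.8, 1.1]
opening: 0.0004
finger_force: 0.0
```

Request:
step_hand(
  motion=[
    [0,-0.0667,-0.05,0],
    [0,-0.1333,-0.05,0],
    [0,-0.2,-0.05,0],
    [0,-0.2,-0.05,0],
    [0,-0.2,-0.05,0],
  ],
)

```text
time_s: 10.4
tcp_pos: [0.4782, 0.0659, 0.2204]
tcp_rot: [3.141, 0.0, 1.301]
contact_force: [0.1, 0.1, 0.0]
opening: 0.0004
finger_force: 0.0
```

```bash
python3 - <<'E'
from h import *
print(status.get_obs()["contact_force"])
s=read_camera("side")[120:205,270:410]; c=read_camera("scene")[180:270,310:430]
f=lambda a:cv2.resize(a,None,fx=4,fy=4,interpolation=cv2.INTER_CUBIC)
o=np.zeros((600,560,3),np.uint8);o[:300]=f(s)[:300];o[300:560,:480]=f(c)[40:300]
cv2.imwrite("pics/crop6.png",o)
E
```

```text
[0.06940662 0.12083816 0.020546  ]
```

View pics/crop6.png

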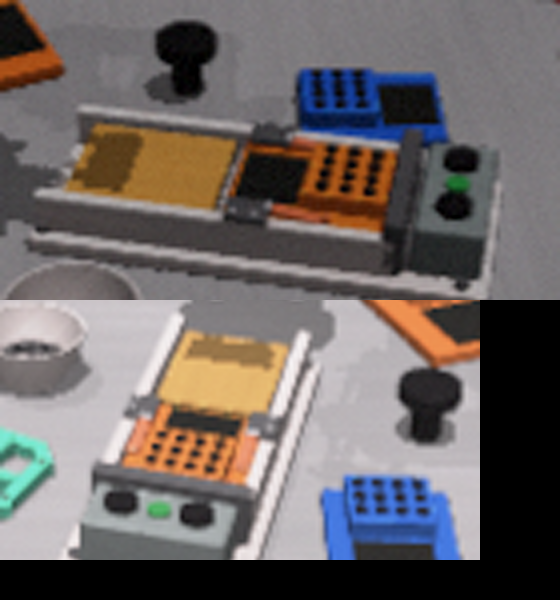

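The cassette is flat against the stop (side crop (390,190)), the lifter is up behind it, and the bystanders are undisturbed.

```bash
python3 -c "from plant import finish_job; print(finish_job())"
```

```text
the job is handed in; nothing more can be done
None
```

The orange cassette is fully home, flat against the stop under the lips and leaf springs, with the lifter sprung up behind it; the hand is clear, nothing else visible in the final pictures had moved, and the job is handed in.

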